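Let two vials out of the lane dispenser

TASK

Press down the blue pad of the lane that holds the red-capped vial, so that its green gate lifts and the vial rolls into the catch trough, and let the lever come back up; then do the same for the lane with the brown vial. Leave the clear white-capped vial behind its gate, work only the pads (do not touch or lift the vials), leave the things round about where they are, and finish with all three gates closed.

Things in the scene. Friction and masses are not known exactly. Their poses are not given: they have to be found in the camera images.
- dispenser: White and grey three-lane vial dispenser, fixed, 300 (x) x 267 (y) x 106 mm. Origin on the bench below the lever axle; x points from the blue pads to the catch trough, away from the robot; y left, z up. Lanes at y = +85, 0, -85 mm; in each a vial lies crosswise on a chute falling to +x, held by an green gate. One black-floored trough, 56 mm high, spans all lanes at x = 86 to 174 mm.
- pad_left (a point): Centre of the upper face of the blue ribbed press pad (40 x 40 x 8 mm) at the near end of the left lane's rocking lever (dispenser y = +85 mm). At rest it is 95 mm in front of the axle and 103 mm above the bench; it moves with the lever. 45 mm are free between neighbouring pads.
- lever_left (a joint): Angle of the left lane's lever, rad: 0 = at rest, gate down; grows as the pad is pressed and the gate rises, stop at 0.50. Axle along dispenser y at x = 0, 95 mm above the bench; in a full stroke the pad sinks 46 mm and goes 8 mm towards the trough. A vial passes from 0.3; 0.4 is safe. Some 3 N on the pad hold it down; a spring brings it back.
- pad_middle (a point): Centre of the upper face of the blue ribbed press pad (40 x 40 x 8 mm) at the near end of the middle lane's rocking lever (dispenser y = 0 mm). At rest it is 95 mm in front of the axle and 103 mm above the bench; it moves with the lever. 45 mm are free between neighbouring pads.
- lever_middle (a joint): Angle of the middle lane's lever, rad: 0 = at rest, gate down; grows as the pad is pressed and the gate rises, stop at 0.50. Axle along dispenser y at x = 0, 95 mm above the bench; in a full stroke the pad sinks 46 mm and goes 8 mm towards the trough. A vial passes from 0.3; 0.4 is safe. Some 3 N on the pad hold it down; a spring brings it back.
- pad_right (a point): Centre of the upper face of the blue ribbed press pad (40 x 40 x 8 mm) at the near end of the right lane's rocking lever (dispenser y = -85 mm). At rest it is 95 mm in front of the axle and 103 mm above the bench; it moves with the lever. 45 mm are free between neighbouring pads.
- lever_right (a joint): Angle of the right lane's lever, rad: 0 = at rest, gate down; grows as the pad is pressed and the gate rises, stop at 0.50. Axle along dispenser y at x = 0, 95 mm above the bench; in a full stroke the pad sinks 46 mm and goes 8 mm towards the trough. A vial passes from 0.3; 0.4 is safe. Some 3 N on the pad hold it down; a spring brings it back.
- vial_red_mid (a point): Centre of the clear colourless vial with a RED cap, 20 mm in diameter, 65 mm long, lying on its side across its lane (point z along it, towards the cap). Which lane it lies in changes from run to run; at the start its centre is at dispenser x = 42 mm, 60 mm above the bench. It rolls into the trough within a second once its gate is up.
- vial_red: The clear colourless vial with a RED cap itself; origin at the middle of its bottom end, z along it towards the cap.
- vial_brown_mid (a point): Centre of the BROWN (amber) vial with a white cap, 20 mm in diameter, 65 mm long, lying on its side across its lane (point z along it, towards the cap). Which lane it lies in changes from run to run; at the start its centre is at dispenser x = 42 mm, 60 mm above the bench. It rolls into the trough within a second once its gate is up.
- vial_brown: The BROWN (amber) vial with a white cap itself; origin at the middle of its bottom end, z along it towards the cap.
- vial_white_mid (a point): Centre of the clear colourless vial with a white cap, 20 mm in diameter, 65 mm long, lying on its side across its lane (point z along it, towards the cap). Which lane it lies in changes from run to run; at the start its centre is at dispenser x = 42 mm, 60 mm above the bench. It rolls into the trough within a second once its gate is up.
- vial_white: The clear colourless vial with a white cap itself; origin at the middle of its bottom end, z along it towards the cap.
- beaker: The glass beaker, loose on the bench beside the dispenser; a bystander. Origin at the centre of its underside. 74x71x82 mm.
- tape: The roll of tan tape, loose on the bench beside the dispenser; a bystander. Origin at the centre of its underside. 104x102x25 mm.
- notebook: The purple notebook, loose on the bench beside the dispenser; a bystander. Origin at the centre of its underside. 210x152x14 mm.
- marker: The red-and-white marker, loose on the bench beside the dispenser; a bystander. Origin at the centre of its underside. 13x146x14 mm.
- stopper: The black stopper, loose on the bench beside the dispenser; a bystander. Origin at the centre of its underside. 28x28x31 mm.
- bottle_small: The small reagent bottle, loose on the bench beside the dispenser; a bystander. Origin at the centre of its underside. 48x48x105 mm.
- timer: The white timer, loose on the bench beside the dispenser; a bystander. Origin at the centre of its underside. 62x62x19 mm.
- pen: The black pen, loose on the bench beside the dispenser; a bystander. Origin at the centre of its underside. 12x145x9 mm.

How it is judged (in metres and radians):
On the way, in this order (a step that is already met when the one before it is completed fails the run):
1. the red-capped vial lies in the trough and all gates are closed again, the brown vial still waiting (x of vial_red_mid in the frame of dispenser between 0.09 and 0.175 m and z of vial_red_mid in the frame of dispenser between 0.015 and 0.045 m and y of vial_red_mid in the frame of dispenser between -0.135 and 0.135 m and value of joint each of lever_left, lever_middle, lever_right below 0.06 rad and not (x of vial_brown_mid in the frame of dispenser above 0.085 m)), for 0.2 s.
2. the brown vial lies in the trough too (x of vial_brown_mid in the frame of dispenser between 0.09 and 0.175 m and z of vial_brown_mid in the frame of dispenser between 0.015 and 0.045 m and y of vial_brown_mid in the frame of dispenser between -0.135 and 0.135 m), for 0.2 s.
At the end, for the whole second after the job is handed in: The red-capped vial, let out first, and then the brown vial lie at rest in the catch trough (centres past the chutes, below 45 mm); the clear white-capped vial is within 20 mm of its start; all three levers are back up (below 0.06 rad, gates closed) (all of step 2 and x of vial_red_mid in the frame of dispenser between 0.09 and 0.175 m and z of vial_red_mid in the frame of dispenser between 0.015 and 0.045 m and y of vial_red_mid in the frame of dispenser between -0.135 and 0.135 m and linear speed of each of vial_red, vial_brown below 0.03 m/s and value of joint each of lever_left, lever_middle, lever_right below 0.06 rad and distance of vial_white_mid from where it was at the start of the episode below 0.02 m); the robot touches nothing.
It fails at once if the brown vial leaves its lane before the red-capped one (x of vial_brown_mid in the frame of dispenser above 0.085 m and not (x of vial_red_mid in the frame of dispenser above 0.085 m)).
It fails at once if the clear white-capped vial is let out or moved from behind its gate (distance of vial_white_mid from where it was at the start of the episode above 0.02 m).
It fails at once if a vial is touched by the robot (contact force between any of the arm, the fingers and vial_red above 0.3 N or contact force between any of the arm, the fingers and vial_brown above 0.3 N or contact force between any of the arm, the fingers and vial_white above 0.3 N).
It fails at once if a vial is lifted (height (world z) of any of vial_red_mid, vial_brown_mid, vial_white_mid above 0.085 m).
It fails at once if a bystander on the bench is pushed or lifted (distance of any of beaker, tape, notebook, marker, stopper, bottle_small, timer, pen from where it was at the start of the episode above 0.02 m).
It also fails if it takes over 48 s, if anything falls off the work surface, if the arm or the gripper's body presses on something with over 40 N, if the wrist force passes 120 N, or if a joint passes its speed limit or range.

ROBOT

A 6-joint arm with a two-finger parallel gripper is mounted at the origin on a cart in front of the work surface, level with it; the furniture and walls round the work are solid. World frame = base frame: x ahead of the robot, y to its left, z up, the work surface at z = 0. Lengths are in mm, angles in rad, forces in N, time in s.
With the tool pointing down it reaches from about 350 to 975 mm from the base axis. Payload 7.1 kg.
Tool frame: the origin (TCP) lies at the very end of the fingers, on their centre line; the grasp point (between the pads) lies 19 mm behind it (ctrl.tcp_to_grasp is the distance from the TCP to the grasp point, in mm); z points along the fingers, x is the direction in which the jaws open and shut, and the axes are right-handed (so a half turn about z gives the same grasp; the last joint's range is limited). The gripper opens to 88 mm and grips with 3 to 60 N. Pads are 20 mm wide; open, the fingers measure 115 mm over their backs; the gripper's body (75 mm by 178 mm) begins 61 mm behind the grasp point.
Start: joints at [-1.209, 0.423, 1.63, -0, 1.089, -0.019], TCP at [232.306, -580.206, 222.675] pointing down, gripper open.
Joint ranges: [-3, 3], [-0.9, 2.11], [0.09, 2.58], [-1.31, 4.45], [0.11, 2.69], [-2.54, 2.54]. Speed limits (rad/s): [2.39, 2.39, 3.01, 3.14, 3.14, 3.14].

INTERFACE

Orientations are given as a rotation vector (axis times angle).
In Python, from workcell import get_obs, viewer, ctrl, masks_of gives the robot as it stands. The module is installed in compiled form; this text tells all that it offers.
- The arm moves only by the shell command python3 -m inch 'ROWS'. ROWS is JSON, a list of rows, each an object of numbers: "tx", "ty", "tz": the shift along the tool's x, y, z in cm; "ax", "ay", "az": the turn, a rotation vector about the tool's x, y, z in degrees; "jaw": the opening, from 0 (shut) to 1 (fully open). In form: [{"tx": .., "ty": .., "tz": .., "ax": .., "ay": .., "az": .., "jaw": ..}, ...]. A call has 1 to 12 rows; each row shifts and turns the commanded pose from where the row before left it, along the tool's axes as they then stand; what a row does not reach is not made up. A row lasts 1/8 s, in which the tool goes at most 62.5 mm and 10.7 degrees, less where a joint would pass 70% of its speed; a pose out of reach is approached as far as the arm can. A call is refused whole if a number of a shift passes 6.25 or a number of a turn 10.7, either way. A call with a gripper value outside its range is refused whole. The fingers move at their own pace and stop on an object; the grip force is fixed at half the most. Time passes only in rows, so rows that do not move let the fingers close. It gives the time, the measured TCP pose, the force and the opening at its end, in the units of the state.
- get_obs(): the state, without advancing time (a new reading comes with each control period).
- viewer.get_image(name): name is "scene" or "top" or "wrist"; returns (picture, depth): 420x560x3 uint8, red, green, blue; 420x560 float32, mm along the optical axis (not along the pixel's ray), 0 where there is no reading.
- viewer.get_calibration(name): a dict with "fx", "fy", "cx", "cy" (pixels), "rvec" (rotation vector, rad) and "tvec" (3), from world to camera coordinates, as OpenCV has them. Camera axes: x right, y down, z forward; pixel columns grow to the right and rows downward; lengths in mm; the calibration is good to about 2 mm. A picture is of the moment at which its call begins: read the wrist's pose just before it. get_calibration takes no time and is no camera call; for the wrist camera it gives the pose at the moment of the call.
- ctrl.close_job(): hands the job in, once; it reports no verdict.
Trained networks look in the newest picture that a camera, given by its name, has taken for a name from the list of things; names that differ only in an ending like _2 or _b are one class to them, and where a whole thing is asked for, a point or a joint stands for the part that bears it (a point fixed in the world has none). Each returns a list of dicts, best first, with "score" (0 to 1); they miss things now and then, are a little off and sometimes report something else, mostly with a low value. They report only what shows in the picture. A call takes as long as a camera call.
- masks_of(camera, thing): "pixels" (420x560 bool, what is visible of it) and "location" ([column, row] in pixels, amid what is visible of it).
The state is a dict: "t": time; "qpos": joint angles; "qvel": joint speeds; "joint_torque": joint torques, N m; "ee_pos": TCP position; "orientation": TCP orientation; "ft_force": force on the tool from outside, world axes, zero at the start; "moment": the same for the moment, N m; "width": finger opening in mm.
Only numpy, scipy, OpenCV 4.12 (cv2) and the standard library are available. Lean on these libraries where they do the work, as an engineer would, in place of code of your own. Each camera call takes 0.05 s, during which the arm holds its last target. There are 200 camera calls.

## Working session

There is one attempt and no reset: what is moved stays moved. The work goes in short steps, Python scripts to look and compute and a shell command to move; the robot and the scene stay as the last step left them, time stands still between calls to the robot, and variables do not carry over. Pictures are saved under pics/ and viewed, about 8 in all and at most 12, crops included, and the job is handed in when it is done.

```bash
mkdir -p pics
cat > h.py <<'E'
import numpy as np, cv2
from workcell import get_obs, viewer, ctrl, masks_of
def back(cam, d, px):
    c=viewer.get_calibration(cam); R=cv2.Rodrigues(np.array(c["rvec"],float))[0]; t=np.array(c["tvec"],float).ravel()
    px=np.atleast_2d(px); z=d[px[:,1].astype(int),px[:,0].astype(int)]
    p=np.c_[(px[:,0]-c["cx"])/c["fx"]*z,(px[:,1]-c["cy"])/c["fy"]*z,z]
    return ((p-t)@R)[z>0]
def mpts(cam,d,m):
    r,c=np.nonzero(m); return back(cam,d,np.c_[c,r])
E
python3 - <<'E'
from h import *
o=get_obs(); print(o["ee_pos"],o["orientation"],o["ft_force"],o["width"])
ims=[]
for cam in ("scene","top"):
    im,d=viewer.get_image(cam); cv2.imwrite(f"pics/{cam}1.png",im[:,:,::-1])
    for th in ("pad_left","vial_red","vial_brown","vial_white","dispenser"):
        for r in masks_of(cam,th)[:4]:
            p=mpts(cam,d,r["pixels"])
            print(cam,th,round(r["score"],2),np.round(r["location"]),np.round(np.median(p,0)) if len(p) else None, r["pixels"].sum())
E
```

```text
[ 232.11959931 -579.70891054  221.9227762 ] [-2.60101419e+00  1.76037888e+00  1.92369938e-03] [-0.02593115 -0.25169822  0.40318234] 88.19689269115835
scene vial_red 0.53 [328. 200.] [641.  14.  69.] 88
scene vial_white 0.46 [327. 194.] [648.  26.  86.] 72
scene dispenser 0.95 [330. 225.] [580. -28.  19.] 2905
top pad_left 0.62 [293. 179.] [584. 129.  99.] 384
top vial_brown 0.21 [372. 258.] [ 358. -148.    7.] 87
top vial_white 0.64 [228. 235.] [385. 320.  22.] 460
top vial_white 0.44 [343. 175.] [623. -46.  67.] 95
top dispenser 0.95 [322. 173.] [624.  30.  19.] 6959
top dispenser 0.15 [379. 256.] [ 359. -167.    6.] 71
```

Run:
```python
import cv2
a=cv2.imread("pics/top1.png");b=cv2.imread("pics/scene1.png")
a1=cv2.resize(a[110:240,250:410],(800,650),interpolation=cv2.INTER_CUBIC)[:600]
cv2.imwrite("pics/topcrop.png",a1)
```

```text
(no output)
```

View pics/topcrop.png

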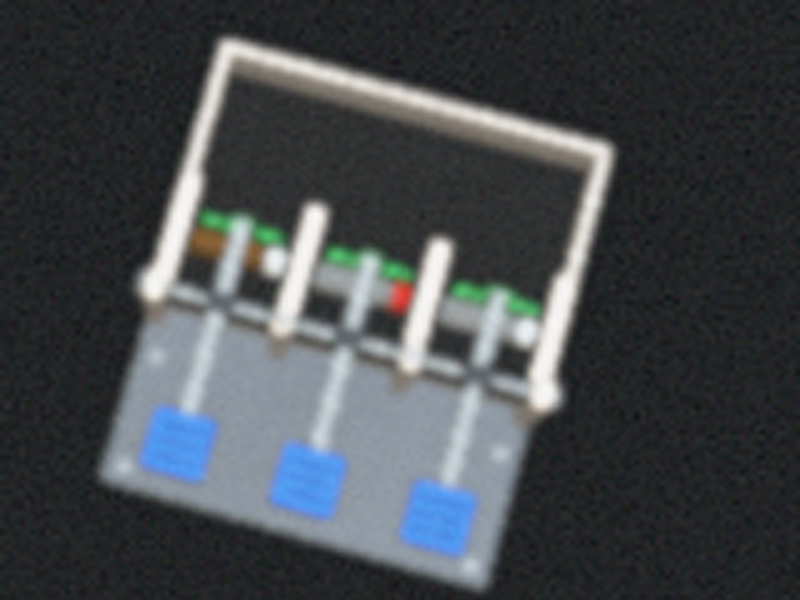

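View pics/scene1.png

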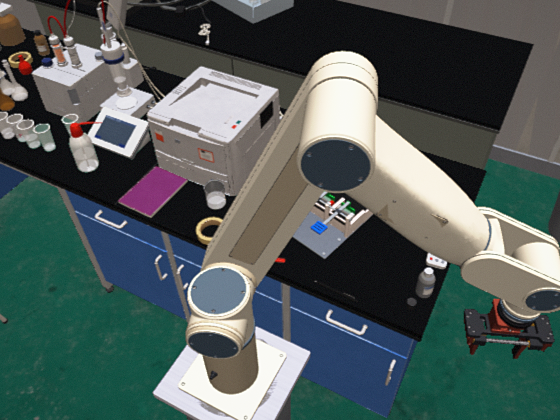

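View pics/top1.png

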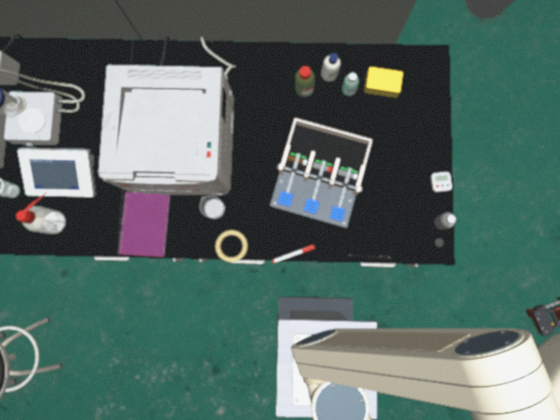

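The pictures show the lanes: brown on the left (pad at pixel 286,199 in top), red cap in the middle (pad 312,206), white cap on the right (pad 338,214). Now I'll measure the pads by colour.

Run:
```python
from h import *
im,d=viewer.get_image("top")
hsv=cv2.cvtColor(im,cv2.COLOR_RGB2HSV)
m=cv2.inRange(hsv,(100,140,120),(125,255,255)); m[:180]=0;m[235:]=0;m[:,:260]=0;m[:,370:]=0
n,l,s,c=cv2.connectedComponentsWithStats(m)
P=[]
for i in range(1,n):
    if s[i,4]<60: continue
    p=mpts("top",d,cv2.erode((l==i).astype(np.uint8),np.ones((3,3))))
    zt=np.median(p[:,2])
    c0=viewer.get_calibration("top"); 
    q=back("top",np.full_like(d,np.median(d[l==i])),c[i][None])[0]
    print(s[i],c[i].round(1),p.mean(0).round(1),q.round(1)); P.append(p.mean(0))
P=sorted(P,key=lambda p:-p[1])
for a,b in((0,1),(1,2),(0,2)):
    v=P[a]-P[b]; print("dist",np.hypot(*v[:2]).round(1),"yaw",np.degrees(np.arctan2(-v[0],v[1])).round(1))
o=get_obs(); R=cv2.Rodrigues(o["orientation"])[0]; print(R.round(3),o["ee_pos"].round(1))
```

```text
[279 192  14  14 139] [285.2 198.4] [533.8 146.2 102.2] [533.9 145.9 102.4]
[305 199  14  14 141] [311.1 205.7] [512.3  64.1 101.9] [512.6  63.9 101.9]
[331 207  14  14 140] [337.2 213.2] [490.9 -17.9 102.1] [490.9 -18.2 102.1]
dist 84.9 yaw -14.7
dist 84.8 yaw -14.6
dist 169.6 yaw -14.7
[[ 0.372 -0.928  0.   ]
 [-0.928 -0.372 -0.   ]
 [ 0.    -0.    -1.   ]] [ 232.3 -580.2  222.7]
```

```bash
python3 -m inch '[{"tx":-2,"ty":-2,"jaw":0},{"tx":-3.8,"ty":-3.8,"jaw":0},{"tx":-3.8,"ty":-3.8,"jaw":0},{"tx":-3.8,"ty":-3.8,"jaw":0},{"tx":-3.8,"ty":-3.8,"jaw":0},{"tx":-3.8,"ty":-3.8,"jaw":0},{"tx":-3.8,"ty":-3.8,"jaw":0},{"tx":-3.8,"ty":-3.8,"jaw":0},{"tx":-3.8,"ty":-3.8,"jaw":0},{"tx":-3.8,"ty":-3.8,"jaw":0},{"tx":-3.8,"ty":-3.8,"jaw":0},{"tx":-2,"ty":-2,"jaw":0}]'
python3 -m inch '[{"az":9.1,"jaw":0},{"az":9.1,"jaw":0},{"az":9.1,"jaw":0},{"az":9.1,"jaw":0},{"jaw":0},{"jaw":0}]'
cat > w.py <<'E'
from h import *
import sys
o=get_obs(); R=cv2.Rodrigues(o["orientation"])[0]; T=np.array(list(map(float,sys.argv[1:4])))
v=R.T@(T-o["ee_pos"]); u=np.radians(-104.7); e=R.T@np.array([np.cos(u),np.sin(u),0])
print("t",o["t"],"pos",o["ee_pos"].round(1),"shift cm",(v/10).round(2),"az",np.degrees(np.arctan2(e[1],e[0])).round(1),"F",o["ft_force"].round(1),"z",R[:,2].round(3),"w",o["width"],o["qpos"].round(2))
E
python3 w.py 512.5 64 125
```

```text
t 0.65 pos [ 232.3 -580.2  222.7] shift cm [-49.39 -49.95   9.77] az 36.5 F [ 0.8 -1.   0.3] z [ 0. -0. -1.] w 87.95160798566177 [-1.21  0.42  1.63  0.    1.09 -0.02]$[0]: bad value
$[0]: bad value
```

```bash
python3 -m inch '[{"tx":-2.0,"ty":-2.0,"tz":0,"ax":0,"ay":0,"az":0,"jaw":0}]'; python3 -m inch --help | head; python3 w.py 512.5 64 125
```

```text
t: 0.78
ee_pos: [243.2, -555.2, 222.7]
orientation: [2.6, -1.763, 0.001]
ft_force: [0.2, -0.1, 0.1]
width: 81.6
t 0.775 pos [ 243.2 -555.2  222.7] shift cm [-47.56 -47.94   9.71] az 36.4 F [ 0.2 -0.1  0.1] z [ 0.    -0.001 -1.   ] w 81.56860925802258 [-1.18  0.4   1.67 -0.    1.07  0.01]invalid input: not JSON, or not a number
```

All keys are needed.

```bash
python3 -m inch '[{"tx":-4,"ty":-4,"tz":0,"ax":0,"ay":0,"az":0,"jaw":0},{"tx":-4,"ty":-4,"tz":0,"ax":0,"ay":0,"az":0,"jaw":0},{"tx":-4,"ty":-4,"tz":0,"ax":0,"ay":0,"az":0,"jaw":0},{"tx":-4,"ty":-4,"tz":0,"ax":0,"ay":0,"az":0,"jaw":0},{"tx":-4,"ty":-4,"tz":0,"ax":0,"ay":0,"az":0,"jaw":0},{"tx":-4,"ty":-4,"tz":0,"ax":0,"ay":0,"az":0,"jaw":0},{"tx":-4,"ty":-4,"tz":0,"ax":0,"ay":0,"az":0,"jaw":0},{"tx":-4,"ty":-4,"tz":0,"ax":0,"ay":0,"az":0,"jaw":0},{"tx":-4,"ty":-4,"tz":0,"ax":0,"ay":0,"az":0,"jaw":0},{"tx":-4,"ty":-4,"tz":0,"ax":0,"ay":0,"az":0,"jaw":0},{"tx":-3,"ty":-3,"tz":0,"ax":0,"ay":0,"az":0,"jaw":0},{"tx":-3,"ty":-3,"tz":0,"ax":0,"ay":0,"az":0,"jaw":0}]'
python3 -m inch '[{"tx":0,"ty":0,"tz":0,"ax":0,"ay":0,"az":9.1,"jaw":0},{"tx":0,"ty":0,"tz":0,"ax":0,"ay":0,"az":9.1,"jaw":0},{"tx":0,"ty":0,"tz":0,"ax":0,"ay":0,"az":9.1,"jaw":0},{"tx":0,"ty":0,"tz":0,"ax":0,"ay":0,"az":9.1,"jaw":0},{"tx":0,"ty":0,"tz":0,"ax":0,"ay":0,"az":0,"jaw":0},{"tx":0,"ty":0,"tz":0,"ax":0,"ay":0,"az":0,"jaw":0}]'
python3 w.py 512.5 64 125
```

```text
t: 2.28
ee_pos: [500.1, 45.5, 222.9]
orientation: [-2.602, 1.76, -0.001]
ft_force: [1.2, 0.2, 0.1]
width: 0.6
t: 3.02
ee_pos: [499.5, 43.8, 222.7]
orientation: [-1.925, 2.482, -0.0]
ft_force: [0.1, -0.2, 0.0]
width: 0.4
t 3.025 pos [499.5  43.8 222.7] shift cm [-2.28 -0.75  9.77] az 0.3 F [ 0.1 -0.2  0. ] z [ 0.  0. -1.] w 0.36085865044004695 [0.06 0.24 1.9  0.   1.   1.89]
```

```bash
python3 -m inch '[{"tx":-1.14,"ty":-0.37,"tz":2,"ax":0,"ay":0,"az":0.3,"jaw":0},{"tx":-1.14,"ty":-0.38,"tz":3,"ax":0,"ay":0,"az":0,"jaw":0},{"tx":0,"ty":0,"tz":3,"ax":0,"ay":0,"az":0,"jaw":0},{"tx":0,"ty":0,"tz":1.8,"ax":0,"ay":0,"az":0,"jaw":0},{"tx":0,"ty":0,"tz":0,"ax":0,"ay":0,"az":0,"jaw":0}]'
python3 - <<'E'
from h import *
im,d=viewer.get_image("wrist"); cv2.imwrite("pics/w1.png",im[:,:,::-1])
E
python3 w.py 512.5 64 66
```

```text
t: 3.65
ee_pos: [511.6, 63.8, 123.5]
orientation: [1.916, -2.487, -0.002]
ft_force: [0.3, -0.4, 0.5]
width: 0.4
t 3.7 pos [512.4  63.9 124.5] shift cm [-0.02 -0.01  5.85] az -0.1 F [ 0.2 -0.1 -0.8] z [-0.001 -0.    -1.   ] w 0.4687141559285249 [0.1  0.41 1.94 0.   0.8  1.93]
```

View pics/w1.png

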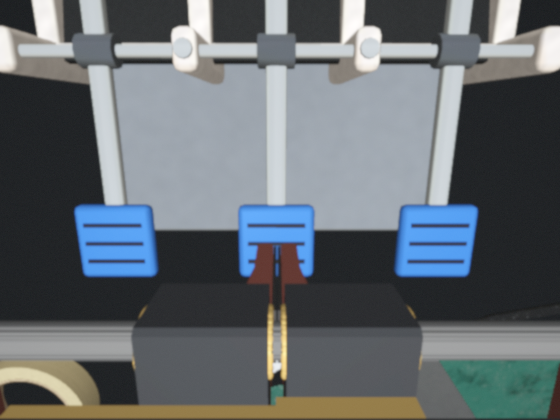

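The wrist view shows the fingertips (277,250) over the middle pad (277,241), well centred, with both neighbouring pads clear. Press.

```bash
python3 -m inch '[{"tx":0,"ty":0,"tz":1.5,"ax":0,"ay":0,"az":0,"jaw":0},{"tx":0,"ty":0,"tz":1.2,"ax":0,"ay":0,"az":0,"jaw":0},{"tx":0,"ty":-0.1,"tz":1.2,"ax":0,"ay":0,"az":0,"jaw":0},{"tx":0,"ty":-0.2,"tz":1.2,"ax":0,"ay":0,"az":0,"jaw":0},{"tx":0,"ty":-0.1,"tz":0.8,"ax":0,"ay":0,"az":0,"jaw":0},{"tx":0,"ty":0,"tz":0,"ax":0,"ay":0,"az":0,"jaw":0},{"tx":0,"ty":0,"tz":0,"ax":0,"ay":0,"az":0,"jaw":0}]'
python3 - <<'E'
from h import *
im,d=viewer.get_image("wrist"); cv2.imwrite("pics/w2.png",im[:,:,::-1])
im2,d=viewer.get_image("top"); cv2.imwrite("pics/t2.png",im2[:,:,::-1])
cv2.imwrite("pics/c2.png",np.vstack([cv2.resize(im[:210,:,::-1],(560,210)),cv2.resize(im2[110:235,240:420,::-1],(560,389))]))
E
python3 w.py 512.5 64 66
```

```text
t: 4.58
ee_pos: [516.2, 62.9, 65.7]
orientation: [1.915, -2.49, -0.001]
ft_force: [-1.3, 0.5, 2.5]
width: 0.7
t 4.675 pos [516.2  62.9  65.9] shift cm [-0.01  0.38 -0.01] az -0.2 F [0.  0.1 1. ] z [-0. -0. -1.] w 0.7046878782520972 [0.1  0.52 1.95 0.   0.68 1.93]
```

View pics/c2.png

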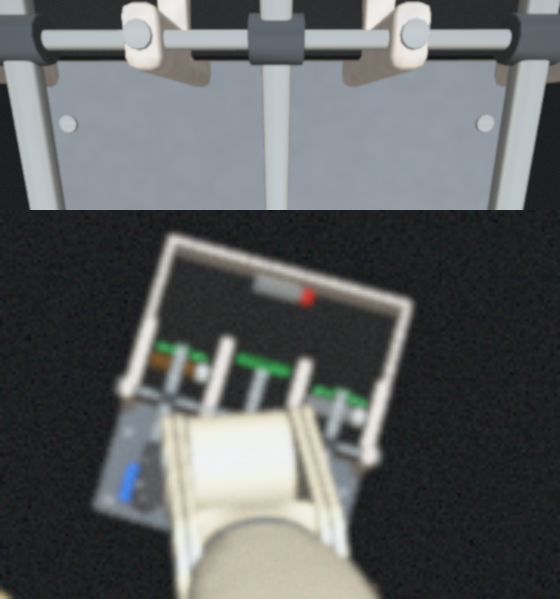

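The composite shows the red-capped vial in the trough (280,290) with the middle gate raised; brown and white are still in place. Now release, let it settle, and move over the left pad.

```bash
python3 -m inch '[{"tx":0,"ty":0.2,"tz":-1.5,"ax":0,"ay":0,"az":0,"jaw":0},{"tx":0,"ty":0.2,"tz":-1.5,"ax":0,"ay":0,"az":0,"jaw":0},{"tx":0,"ty":0,"tz":-1.5,"ax":0,"ay":0,"az":0,"jaw":0},{"tx":0,"ty":0,"tz":-2.5,"ax":0,"ay":0,"az":0,"jaw":0},{"tx":-2.1,"ty":0,"tz":0,"ax":0,"ay":0,"az":0,"jaw":0},{"tx":-2.1,"ty":0,"tz":0,"ax":0,"ay":0,"az":0,"jaw":0},{"tx":-2.1,"ty":0,"tz":0,"ax":0,"ay":0,"az":0,"jaw":0},{"tx":-2.2,"ty":0,"tz":0,"ax":0,"ay":0,"az":0,"jaw":0},{"tx":0,"ty":0,"tz":0,"ax":0,"ay":0,"az":0,"jaw":0},{"tx":0,"ty":0,"tz":0,"ax":0,"ay":0,"az":0,"jaw":0}]'
python3 - <<'E'
from h import *
im,d=viewer.get_image("wrist")
im2,d=viewer.get_image("top")
cv2.imwrite("pics/c3.png",np.hstack([cv2.resize(im[:,:,::-1],(400,300)),cv2.resize(im2[110:245,240:420,::-1],(400,300))]))
E
python3 w.py 533.9 146 66
```

```text
t: 5.92
ee_pos: [534.0, 146.2, 135.2]
orientation: [1.915, -2.489, -0.001]
ft_force: [-0.3, -0.4, 0.2]
width: 0.3
t 6.025 pos [534.1 145.7 135.4] shift cm [-0.03  0.02  6.94] az -0.2 F [ 0.9 -0.   0.2] z [-0.001 -0.    -1.   ] w 0.4101185477154994 [ 0.24  0.44  1.85 -0.    0.85  2.08]
```

View pics/c3.png

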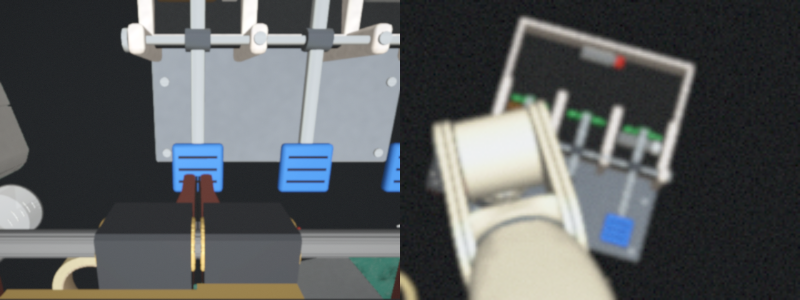

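The red vial lies in the trough (605,55), the middle pad and gate are back at rest, and the fingers are over the left pad (198,168). Press it.

```bash
python3 -m inch '[{"tx":0,"ty":0,"tz":2.5,"ax":0,"ay":0,"az":0,"jaw":0},{"tx":0,"ty":0,"tz":1.2,"ax":0,"ay":0,"az":0,"jaw":0},{"tx":0,"ty":-0.1,"tz":1.2,"ax":0,"ay":0,"az":0,"jaw":0},{"tx":0,"ty":-0.2,"tz":1.2,"ax":0,"ay":0,"az":0,"jaw":0},{"tx":0,"ty":-0.1,"tz":0.8,"ax":0,"ay":0,"az":0,"jaw":0},{"tx":0,"ty":0,"tz":0,"ax":0,"ay":0,"az":0,"jaw":0},{"tx":0,"ty":0,"tz":0,"ax":0,"ay":0,"az":0,"jaw":0},{"tx":0,"ty":0,"tz":0,"ax":0,"ay":0,"az":0,"jaw":0}]'
python3 - <<'E'
from h import *
im2,d=viewer.get_image("top")
cv2.imwrite("pics/c4.png",cv2.resize(im2[110:245,240:420,::-1],(720,540)))
E
```

```text
t: 7.02
ee_pos: [538.4, 145.1, 67.0]
orientation: [-1.915, 2.49, -0.0]
ft_force: [-0.4, -0.9, 2.2]
width: 0.5
```

View pics/c4.png

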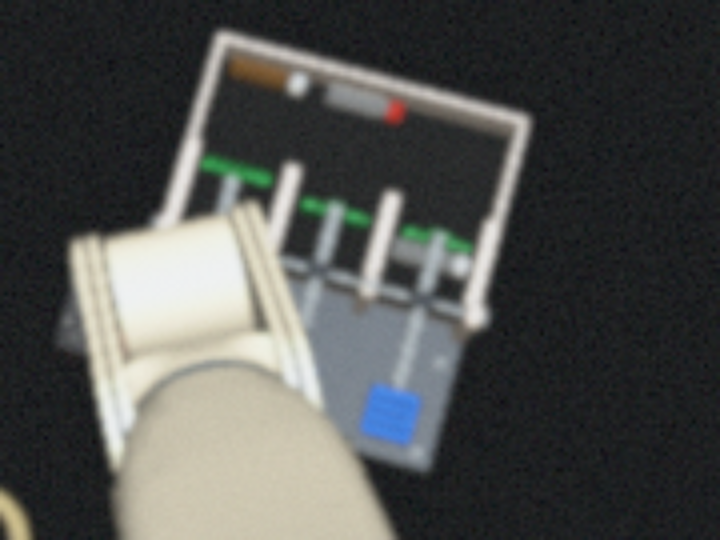

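The brown vial lies in the trough (265,75) beside the red-capped one (365,100), and the white one is still behind its gate (430,255). I'll rise and back off towards the robot.

```bash
python3 -m inch '[{"tx":0,"ty":0.2,"tz":-1.5,"ax":0,"ay":0,"az":0,"jaw":0},{"tx":0,"ty":0.2,"tz":-1.5,"ax":0,"ay":0,"az":0,"jaw":0},{"tx":0,"ty":0,"tz":-1.5,"ax":0,"ay":0,"az":0,"jaw":0},{"tx":0,"ty":0,"tz":-4,"ax":0,"ay":0,"az":0,"jaw":0},{"tx":0,"ty":0,"tz":-4,"ax":0,"ay":0,"az":0,"jaw":0},{"tx":0,"ty":4,"tz":-3,"ax":0,"ay":0,"az":0,"jaw":0},{"tx":0,"ty":4,"tz":0,"ax":0,"ay":0,"az":0,"jaw":0},{"tx":0,"ty":2,"tz":0,"ax":0,"ay":0,"az":0,"jaw":0},{"tx":0,"ty":0,"tz":0,"ax":0,"ay":0,"az":0,"jaw":0},{"tx":0,"ty":0,"tz":0,"ax":0,"ay":0,"az":0,"jaw":0},{"tx":0,"ty":0,"tz":0,"ax":0,"ay":0,"az":0,"jaw":0},{"tx":0,"ty":0,"tz":0,"ax":0,"ay":0,"az":0,"jaw":0}]'
python3 - <<'E'
from h import *
im,d=viewer.get_image("wrist")
im2,d=viewer.get_image("top")
cv2.imwrite("pics/c5.png",np.hstack([cv2.resize(im[:,:,::-1],(400,300)),cv2.resize(im2[110:245,240:420,::-1],(400,300))]))
print(get_obs()["ft_force"])
E
```

```text
t: 8.57
ee_pos: [438.3, 171.6, 221.4]
orientation: [1.914, -2.491, -0.0]
ft_force: [-0.4, 0.3, -0.1]
width: 0.4
[ 0.50067949  0.08593887 -0.07490095]
```

View pics/c5.png

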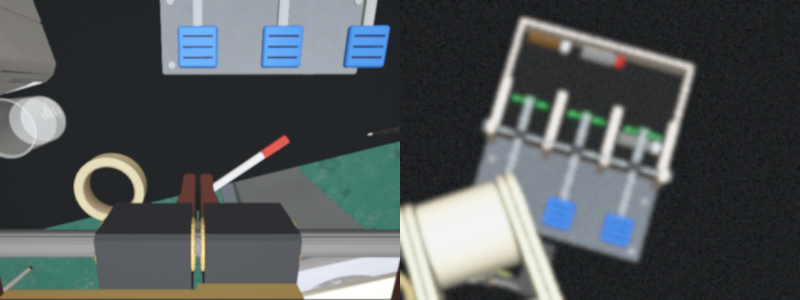

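All three pads are up and level, the gates are closed, both vials are in the trough, and the arm is clear of everything.

```bash
python3 -c "from workcell import ctrl; print(ctrl.close_job())"
```

```text
the job is handed in; nothing more can be done
None
```

The job is done and handed in at about 8.6 s of robot time, but the interface gives no verdict. I pressed the middle pad first, which let the red-capped vial roll into the trough. After that lever came back up, I did the same with the left pad for the brown vial.

- **Vials:** the last pictures show the red-capped and brown vials in the trough and the white-capped vial still behind the right gate.
- **Levers and robot:** all three pads are level and the gates closed. The arm is clear, with wrist force about 0.5 N.
- **Bystanders:** the beaker, tape and marker look undisturbed. The other bystanders were not checked after the moves.
- **What disagreed:** early on, the trained network mislabelled or missed some vials and pads. I settled the lanes from the pictures and measured the pads by colour: about 85 mm apart and 102 mm high, against 85 and 103 mm given.
- **Refused moves:** my first two move commands were refused because each row needs every key, so nothing moved.

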